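# Open the pump can behind the splash guard: find which way its cap unscrews

### The job

Get the pump can ready for refilling: slide the white splash guard straight up out of its two slotted posts and set it down on edge in the wire rack of the drip pan, so that it stands there by itself. Then unscrew the black cap with the grip bar from the can - it may have a right-hand or a left-hand thread, so try it both ways - and lift it off. Finish while holding the cap in the gripper, level and well clear above the can (at least 4 cm above where it sat), and leave everything else where it stands.

Things in the scene. Friction and masses are not known exactly. Their poses are not given: they have to be found in the camera images.
- stand: Fixed can stand: dark steel plate 165 x 275 x 8 mm with, from left (+y) to right, a dented aluminium pump can (76 mm wide, thin spout and thumb lever on its +y side, both under 112 mm high) and a closed aluminium tin (77 mm wide, 130 mm high, axis at x 22, y -108 mm; not to be opened). Origin: can's axis at work-surface height; z up; -x is its front.
- slots (a point): Point 88 mm above the work surface, midway between the tops of the stand's two aluminium U posts (at y +-74 mm, 55 mm in front of the can's axis). Their slots, 8 mm wide, face each other, are open at the top and hold the guard by its side edges. Axes as the stand's.
- guard: White plastic splash guard, 150 mm wide (y), 5 mm thick (x), 200 mm high (z up), 0.17 kg, with a black rubber strip 10 mm thick, 14 mm high along its top edge. Origin: middle of the lower edge. It starts in the slotted posts, lower edge 8 mm above the work surface, so it must rise 80 mm to come free. It screens the can in front, in the way of a hand turning the cap.
- cap: Black screw cap of the pump can, 0.06 kg: round skirt 52 mm across, 22 mm high, topped by a grip bar 46 mm long (cap's x), 12 mm thick (y), 26 mm high. Origin: centre of the skirt's lower edge, 95 mm above the work surface when screwed home; z up; whole height 48 mm. To clear the neck it must rise 16 mm.
- thread (a point): On the can's axis at the foot of its neck, 92 mm up. Hidden coarse thread, right-hand (loosens anticlockwise from above) or left-hand, differing from time to time. Wrong way: the cap stops hard after 0.05 rad. Right way: it turns easily, rising 3.5 mm/rad with 2.5 mm vertical play, lifts free from about 0.75 rad and meets a stop, still free, at about 1.4 rad.
- drip_pan: Fixed orange plastic drip pan, 170 x 250 mm (190 mm in x over its lips), rim 30 mm high, floor 4 mm thick, with a bent steel wire draining rack in its middle. Origin: centre of its underside; z up.
- rack (a point): Middle of the rack, 9.5 mm above the work surface, on the low cross wires where the guard's lower edge rests. Two pairs of upright wires at y +45 and -45 mm; the wires of a pair stand at x +-13.5 mm (22 mm clear between), straight to 85 mm, flaring out to 105 mm. The guard stands between them, its width along y, perhaps leaning a little. Axes as the pan's.
- jar: Bystander: glass jar with hinged clamp lid, 80 mm wide, 110 mm high. Origin: centre of its underside.
- dowel: Bystander: wooden dowel, 22 mm thick, 300 mm long along its y, lying. Origin: middle of its underside.
- lamp: Bystander: grey plastic work lamp with toggle switch, 90 x 120 mm, 141 mm high with its carrying handle. Origin: centre of its underside.
- funnel: Bystander: steel funnel standing mouth down, 90 mm wide, 100 mm high. Origin: centre of its underside.
- grease_tin: Bystander: small steel tin, 60 mm wide, 60 mm high. Origin: centre of its underside.
- wrench: Bystander: steel wrench lying flat. Origin: middle of its underside; its length is its x.
- screwdriver: Bystander: screwdriver lying flat. Origin: middle of its underside; its length is its x.
Mind the look-alikes: they are no part of the job. Several things have the shape of the guard; the one meant has the colours described above.

How it is judged:
On the way:
1. the splash guard stands by itself in the wire rack of the drip pan, let go (x of guard in the frame of drip_pan between -0.03 and 0.03 m and y of guard in the frame of drip_pan between -0.07 and 0.07 m and z of guard in the frame of drip_pan below 0.025 m and angle between guard's own z axis and vertical below 0.35 rad and angle between the y axis of guard and the y axis of drip_pan, either way round below 0.35 rad and contact force between the fingers and guard below 0.05 N and linear speed of guard below 0.04 m/s), for 0.2 s.
At the end, for the whole second after the job is handed in: Cap in the fingers (over 1 N), 35 mm or more above its screwed-home height, within 0.35 rad of level, still, touching nothing else; guard untouched and at rest in the rack: within 30 mm (x), 70 mm (y) of the pan's middle, under 25 mm high, within 0.35 rad of upright and of the pan's y (all of step 1 and z of cap in the frame of stand above 0.13 m and angle between cap's own z axis and vertical below 0.35 rad and contact force between the fingers and cap above 1 N and linear speed of cap below 0.04 m/s and contact force between cap and stand below 0.05 N and contact force between cap and guard below 0.05 N and contact force between cap and drip_pan below 0.05 N and contact force between cap and jar below 0.05 N and contact force between cap and lamp below 0.05 N and contact force between cap and funnel below 0.05 N); the arm keeps its last pose, push and grip.
It fails at once if a bystander (jar, dowel, lamp, funnel, grease tin, wrench or screwdriver) is shifted by more than 3 cm (distance of any of jar, dowel, lamp, funnel, grease_tin, wrench, screwdriver from where it was at the start of the episode above 0.03 m).
It fails at once if the guard is dropped (falls free at more than 0.8 m/s) (contact force between the fingers and guard below 0.05 N and linear speed of guard above 0.8 m/s).
It also fails if it takes over 54 s, if anything falls off the work surface, if the arm or the gripper's body presses on something with over 40 N, if the wrist force passes 120 N, or if a joint passes its speed limit or range.

### The arm

A 6-joint arm with a two-finger parallel gripper is mounted at the origin on the work surface. World frame = base frame: x ahead of the robot, y to its left, z up, the work surface at z = 0. Lengths are in m, angles in rad, forces in N, time in s.
With the tool pointing down it reaches from about 0.25 to 0.775 m from the base axis. Payload 4 kg.
Tool frame: the origin (TCP) lies on the centre line of the jaws, within the pads' length; the fingertips stand 25 mm ahead of it and the grasp point (between the pads) lies 6 mm ahead of it; z points along the fingers, y is the line along which they close (so a half turn about z gives the same grasp; the last joint's range is limited). The gripper opens to 94 mm and grips with 3 to 60 N. Pads are 16 mm wide; open, the fingers measure 119 mm over their backs; the gripper's body (75 mm by 177 mm) begins 78 mm behind the grasp point.
Start: joints at [-1.23, 0.087, 1.371, -0, 1.684, -0.103], TCP at [0.236, -0.497, 0.231] pointing down, gripper open.
Joint ranges: [-3.1, 3.1], [-0.76, 2.03], [0.27, 2.55], [-1.08, 4.22], [0.17, 2.65], [-2.57, 2.57]. Speed limits (rad/s): [2.79, 2.79, 3.14, 3.14, 3.14, 3.14].

### API

Orientations are given as [roll, pitch, yaw] about the fixed x, y, z axes, in that order (R = Rz(yaw) Ry(pitch) Rx(roll)).
In Python, from bench import sensors, optics, ticket gives the robot as it stands.
- The arm moves only by the tool send_rows, never from a script. Its argument "rows" is a list of rows, each a list of 6 numbers: the shift along the world's x, y, z in mm, then the turn, a rotation vector about the world's x, y, z in rad. In form: [[x, y, z, wx, wy, wz], ...]. A call has 1 to 8 rows; each row shifts and turns the commanded pose from where the row before left it; what a row does not reach is not made up. A row lasts 1/12 s, in which the tool goes at most 41.7 mm and 7.16 degrees, less where a joint would pass 70% of its speed; a pose out of reach is approached as far as the arm can. A call is refused whole if a number of a shift passes 41.7 or a number of a turn 0.125, either way. A call with a gripper value outside its range is refused whole. "grip" is the finger opening in mm, from 0 to 94, set as the call begins (left out, the last holds). The fingers move at their own pace and stop on an object; the grip force is fixed at half the most. Time passes only in rows, so rows that do not move let the fingers close. It gives the time, the measured TCP pose, the force, the opening and the grip force at its end, in the units of the state.
- sensors.get_obs(): the state, without advancing time (a new reading comes with each control period).
- optics.snapshot(name): name is "scene" or "side" or "wrist"; returns the picture (384x512x3 uint8, red, green, blue); there is no depth.
- optics.camera_model(name): a dict with "vertical_fov" (degrees; the focal length in pixels is half the picture's height over the tangent of half this angle, whatever the lens; pixels are square), "cx", "cy" (the principal point, pixels), "R" (3x3) and "t" (3): a world point X has camera coordinates R X + t. Camera axes: x right, y down, z forward; pixel columns grow to the right and rows downward; lengths in m; the calibration is good to about 2 mm. A picture is of the moment at which its call begins: read the wrist's pose just before it. camera_model takes no time and is no camera call; for the wrist camera it gives the pose at the moment of the call.
- ticket.close_job(): hands the job in; it is judged then, once.
The state is a dict: "time": time; "joint_positions": joint angles; "qvel": joint speeds; "joint_torque": joint torques, N m; "tool_pos": TCP position; "ee_rot": TCP orientation; "wrist_force": force on the tool from outside, world axes, zero at the start; "wrist_torque": the same for the moment, N m; "width": finger opening in m; "finger_force": force on a finger pad.
Only numpy, scipy, OpenCV 4.12 (cv2) and the standard library are available. Lean on these libraries where they do the work, as an engineer would, in place of code of your own. Each camera call takes 0.05 s, during which the arm holds its last target. There are 200 camera calls.

## Working session

There is one attempt and no reset: what is moved stays moved. The work goes in short steps, Python scripts to look and compute and a tool call to move; the robot and the scene stay as the last step left them, time stands still between calls to the robot, and variables do not carry over. Pictures are saved under pics/ and viewed, at most 10 in all, crops included, and the job is handed in when it is done.

Besides the shell and the picture viewer there is one more tool, called after "Request:" in YAML: its name, and indented under it one key for each argument. send_rows: Moves the arm, as the interface text tells. Its arguments: {"type":"object","properties":{"rows":{"type":"array"},"grip":{"type":"number"}},"required":["rows"]}

```bash
ls; mkdir -p pics
python3 - <<'E'
from bench import sensors, optics
import cv2,numpy as np
o=sensors.get_obs();print(o)
for n in("scene","side"):
    im=optics.snapshot(n);np.save(f"pics/{n}0.npy",im)
    cv2.imwrite(f"pics/{n}0.png",cv2.resize(im[...,::-1],(800,600),interpolation=cv2.INTER_CUBIC));m=optics.camera_model(n);print(n,m)
E
```

```text
pics
{'time': 0.0, 'joint_positions': array([-1.23012647e+00,  8.79744781e-02,  1.37226135e+00, -4.19652537e-05,
        1.68356252e+00, -1.03091390e-01]), 'qvel': array([-0.00147655,  0.00150296, -0.00051706, -0.00200752,  0.00048834,
        0.00213016]), 'joint_torque': array([ 4.05172768e-04, -3.40185964e+01, -3.02426648e+01,  7.16643711e-02,
        3.30752274e-02, -1.84838182e-04]), 'tool_pos': array([ 0.23596049, -0.49627201,  0.22928986]), 'ee_rot': array([-3.13939438e+00, -1.85497878e-04,  4.43756367e-01]), 'wrist_force': array([-0.54037747, -0.51646416, -0.55397085]), 'wrist_torque': array([-0.03899206, -0.01640741, -0.04282288]), 'finger_force': 0.0, 'width': 0.0939342002627596}
scene {'vertical_fov': 52.152361314380585, 'cx': 255.5336917024478, 'cy': 192.42634484080196, 'R': array([[ 0.40234586,  0.91546428, -0.0065545 ],
       [ 0.65841857, -0.29433413, -0.6927138 ],
       [-0.63608396,  0.27439493, -0.7211828 ]]), 't': array([-0.2438149 , -0.2588825 ,  1.47547123])}
side {'vertical_fov': 51.70397091320201, 'cx': 257.5881578143089, 'cy': 189.4370851950357, 'R': array([[ 0.99946366, -0.02990977,  0.01333426],
       [-0.00926999, -0.64893628, -0.76078628],
       [ 0.03140802,  0.76025463, -0.64886549]]), 't': array([-0.49670666,  0.06970317,  1.43043042])}
```

View pics/scene0.png

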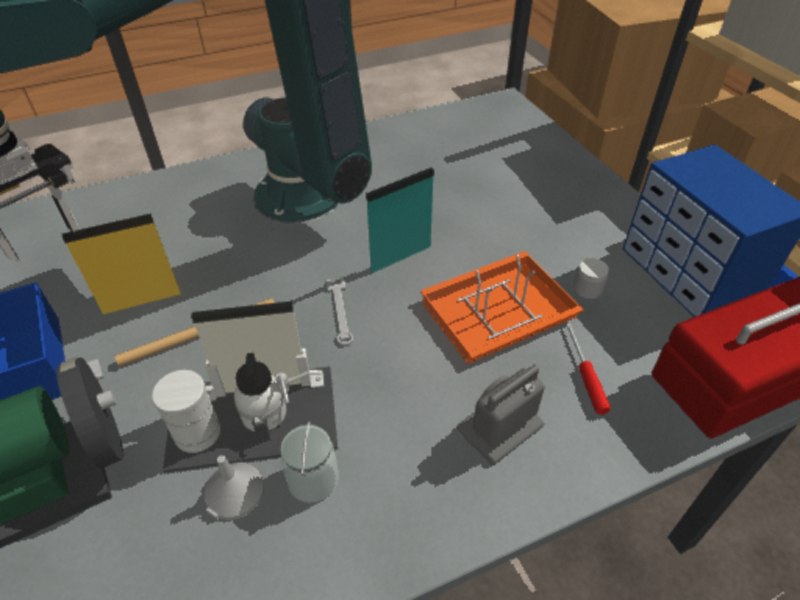

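View pics/side0.png

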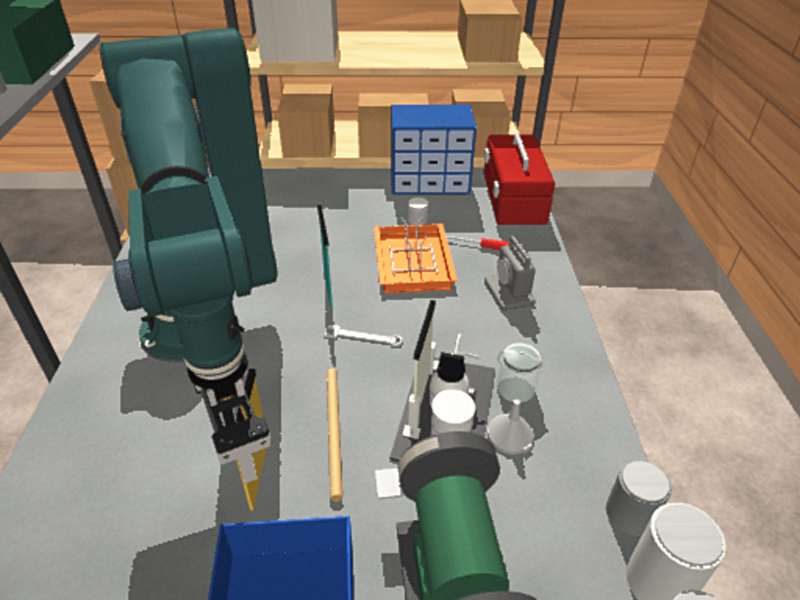

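The white-with-black-strip panel is at scene (250,345) and side (425,350). The look-alikes are yellow at scene (125,265) and teal at scene (400,220). The white one stands in the posts in front of the can. The cap is at scene (253,375), and the pan with the rack is at (500,300).

```bash
cat > h.py <<'E'
import numpy as np,cv2
from bench import sensors,optics
def f(m):return 192/np.tan(np.radians(m["vertical_fov"]/2))
def ray(m,uv):
    uv=np.atleast_2d(uv).astype(float)
    d=np.c_[(uv[:,0]-m["cx"])/f(m),(uv[:,1]-m["cy"])/f(m),np.ones(len(uv))]
    return -m["R"].T@m["t"], d@m["R"]
def cast(m,uv,z):
    c,d=ray(m,uv); return c+d*((z-c[2])/d[:,2])[:,None]
def proj(m,X):
    q=np.atleast_2d(X)@m["R"].T+m["t"]; return q[:,:2]/q[:,2:]*f(m)+[m["cx"],m["cy"]]
def tri(pairs):
    A=0;b=0
    for m,uv in pairs:
        c,d=ray(m,uv);d=d[0]/np.linalg.norm(d[0]);P=np.eye(3)-np.outer(d,d);A=A+P;b=b+P@c
    return np.linalg.solve(A,b)
def comp(mask,box):
    x0,y0,x1,y1=box;mm=np.zeros_like(mask);mm[y0:y1,x0:x1]=mask[y0:y1,x0:x1]
    n,l,s,c=cv2.connectedComponentsWithStats(mm.astype(np.uint8));i=1+np.argmax(s[1:,4])
    return l==i
E
python3 - <<'E'
from h import *
S=1.5625
out=[]
pan={}
for n,sb,cb in(("scene",(185,295,300,330),(228,350,280,400)),("side",(408,295,445,372),(432,350,470,385))):
    im=np.load(f"pics/{n}0.npy").astype(int);m=optics.camera_model(n)
    dark=im.max(2)<50
    print(n)
    for nm,b,z in(("strip",sb,.201),("cap",cb,.125)):
        k=comp(dark,[int(v/S) for v in b]);p=np.argwhere(k)[:,::-1]
        r=cv2.minAreaRect(p.astype(np.float32));bx=cv2.boxPoints(r)
        print(nm,len(p),p.mean(0),p.min(0),p.max(0),"rect",r)
        # midpoints of the short sides
        e=[(bx[i]+bx[(i+1)%4])/2 for i in range(4)]
        L=[np.linalg.norm(bx[i]-bx[(i+1)%4]) for i in range(4)]
        i=int(np.argmin(L));print(" ends",e[i],e[(i+2)%4]);print(cast(m,[e[i],e[(i+2)%4],p.mean(0)],z).round(4))
    hsv=cv2.cvtColor(im.astype(np.uint8),cv2.COLOR_RGB2HSV)
    o=(hsv[...,0]<16)&(hsv[...,0]>6)&(hsv[...,1]>170)&(hsv[...,2]>100)
    b=(420,245,590,370) if n=="scene" else(365,215,470,300)
    k=comp(o,[int(v/S) for v in b]);p=np.argwhere(k)[:,::-1]
    w=cast(m,p,.03)[:,:2]
    r=cv2.minAreaRect((w*1000).astype(np.float32));print("pan",r)
    pan[n]=r
    im8=im.astype(np.uint8)[...,::-1]
    x0,y0,x1,y1=(115,185,225,325) if n=="scene" else (245,185,335,305)
    out.append(cv2.resize(im8[y0:y1,x0:x1],(400,500),interpolation=cv2.INTER_CUBIC))
cv2.imwrite("pics/c1.png",np.hstack(out))
E
```

```text
scene
strip 355 [154.35492958 199.29295775] [123 193] [186 205] rect ((154.64013671875, 199.21458435058594), (5.616581439971924, 63.73101043701172), 83.41805267333984)
 ends [122.984665 202.86714 ] [186.29562 195.56203]
[[ 0.5091 -0.2974  0.201 ]
 [ 0.5472 -0.154   0.201 ]
 [ 0.528  -0.2269  0.201 ]]
cap 374 [161.62834225 240.89839572] [152 227] [172 252] rect ((160.75, 240.75001525878906), (21.92030906677246, 21.21320343017578), 45.0)
 ends [168.5 248.5] [153.      233.00002]
[[ 0.6225 -0.2308  0.125 ]
 [ 0.562  -0.2533  0.125 ]
 [ 0.5941 -0.24    0.125 ]]
pan ((535.55712890625, 239.26754760742188), (196.38522338867188, 261.4163513183594), 3.7751572132110596)
side
strip 112 [271.25892857 211.61607143] [265 193] [277 229] rect ((271.5000305175781, 211.0), (3.0143802165985107, 37.64299392700195), 17.10272979736328)
 ends [277.03516 193.0108 ] [265.9649 228.9892]
[[ 0.5487 -0.1528  0.201 ]
 [ 0.5082 -0.3025  0.201 ]
 [ 0.5266 -0.234   0.201 ]]
cap 247 [288.48178138 235.06477733] [280 226] [297 243] rect ((288.70269775390625, 235.28378295898438), (16.933094024658203, 16.439899444580078), 9.462322235107422)
 ends [280.35135 233.89189] [297.05405 236.67567]
[[ 0.5554 -0.2504  0.125 ]
 [ 0.6039 -0.2625  0.125 ]
 [ 0.5792 -0.2556  0.125 ]]
pan ((531.7923583984375, 224.15692138671875), (181.58372497558594, 279.0083312988281), 3.6331698894500732)
```

View pics/c1.png

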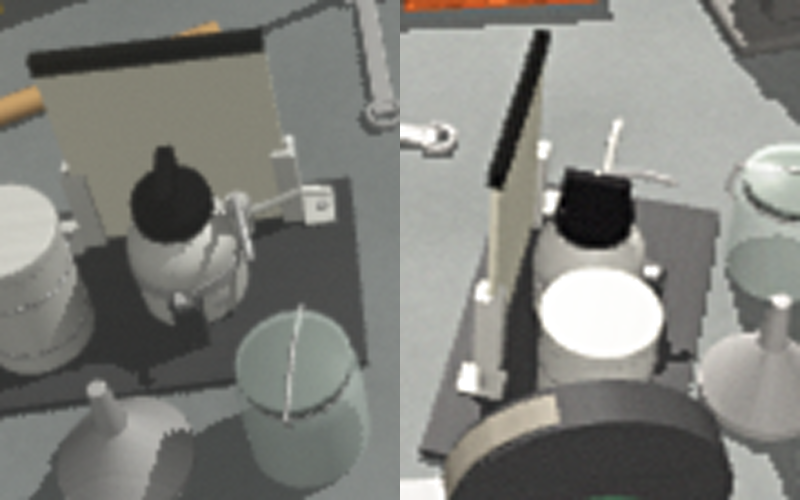

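The crop confirms the white plate with the black strip sits in the two posts. The strip runs from about (0.509,-0.300) to (0.548,-0.153), so its yaw is about -0.26. Its centre is about (0.528,-0.228). I'll rise first, because the yellow look-alike is close to the gripper, then hover.

Request:
send_rows:
  rows:
    - [0,0,25,0,0,0]
    - [0,0,30,0,0,0]
    - [0,0,30,0,0,0.1]
    - [28,26,0,0,0,0.12]
    - [30,28,0,0,0,0.12]
    - [30,28,0,0,0,0.12]
    - [30,28,0,0,0,0.12]
    - [30,28,0,0,0,0.12]

```text
time: 0.77
tool_pos: [0.385, -0.3573, 0.3151]
ee_rot: [-3.141, -0.0, 1.149]
wrist_force: [0.6, -0.2, -0.4]
width: 0.0937
finger_force: 0.0
```

Request:
send_rows:
  rows:
    - [30,28,0,0,0,0.12]
    - [30,28,0,0,0,0.047]
    - [30,28,0,0,0,0]
    - [30,28,0,0,0,0]
    - [24,19,0,0,0,0]
    - [0,0,0,0,0,0]

```text
time: 1.27
tool_pos: [0.5314, -0.2234, 0.3138]
ee_rot: [-3.14, -0.003, 1.318]
wrist_force: [-1.0, 0.5, -0.3]
width: 0.0941
finger_force: 0.0
```

Run:
```python
from h import *
o=sensors.get_obs();print(o["tool_pos"],o["ee_rot"],o["joint_positions"],o["time"])
m=optics.camera_model("wrist");im=optics.snapshot("wrist");np.save("pics/w1.npy",im)
for k in m:print(k,m[k])
cv2.imwrite("pics/w1.png",im[...,::-1])
```

```text
[ 0.53140211 -0.22344173  0.31383468] [-3.14044342e+00 -2.83813019e-03  1.31798248e+00] [-0.49777986  0.14784798  1.14014912  0.0025784   1.85539789 -0.24424592] 1.2667
vertical_fov 60.00810047952849
cx 256.9877984915543
cy 190.14041262269313
R [[ 9.68366623e-01 -2.49531344e-01 -4.37062693e-04]
 [-2.43137246e-01 -9.43943868e-01  2.23280660e-01]
 [-5.61280857e-02 -2.16111272e-01 -9.74754100e-01]]
t [-0.57159837 -0.12319667  0.45181308]
```

View pics/w1.png

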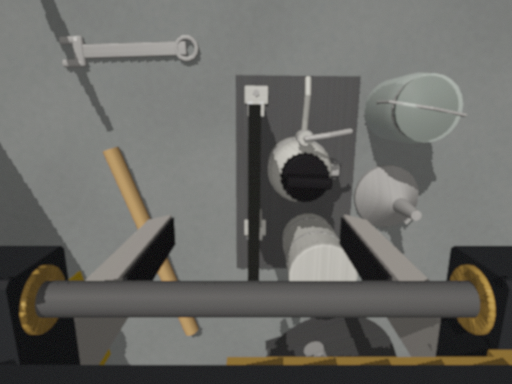

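The wrist view shows the strip at columns 248-260 between the open fingers, the cap at (305,177) with its bar nearly horizontal, and both posts. Next I'll measure these.

Run:
```python
from h import *
m=optics.camera_model("wrist")
im=np.load("pics/w1.npy").astype(int);g=im.max(2)
k=comp(g<40,(240,95,270,278));p=np.argwhere(k)
rows=np.unique(p[:,0]);print(rows.min(),rows.max())
for r in rows[5::40]: c=p[p[:,0]==r,1];print(r,c.min(),c.max(),im[r,244:264].mean(1).astype(int))
L=np.array([[p[p[:,0]==r,1].min(),r] for r in rows[8:-4]]);R=np.array([[p[p[:,0]==r,1].max()+1,r] for r in rows[8:-4]])
for q in(L,R):
    w=cast(m,q,.208)[:,:2]*1000;vx,vy,x,y=cv2.fitLine(w.astype(np.float32),cv2.DIST_HUBER,0,.01,.01).ravel();print("dir",np.arctan2(-vx,vy) if vy>0 else np.arctan2(vx,-vy),x,y)
top=cast(m,[[L[:,0].mean()/2+R[:,0].mean()/2,rows.min()]],.208);print("far end",top)
k=comp(g<60,(270,145,340,210));q=np.argwhere(k)[:,::-1];print("cap",q.min(0),q.max(0),cast(m,[(q.min(0)+q.max(0))/2],.115))
cv2.imwrite("pics/w1c.png",np.hstack([cv2.resize(im[80:280,230:390].astype(np.uint8)[...,::-1],(400,500)),cv2.resize(im[140:215,270:340].astype(np.uint8)[...,::-1],(400,500))]))
```

```text
106 277
111 250 258 [ 85  86  93 103  94  62  37  35  33  32  31  31  34  32  31  54 109 160
 178 161]
151 249 259 [82 80 78 67 51 37 30 32 32 32 34 31 33 30 31 33 42 48 51 53]
191 249 259 [82 80 78 69 51 36 31 31 32 32 33 32 31 31 29 36 45 50 55 52]
231 250 257 [138 166 171 148 100  49  31  31  32  30  32  31  32  33  48  79 111 124
 128 127]
271 250 257 [130 132 127 108  70  40  31  32  33  34  33  32  33  35  65 105 123 129
 129 131]
dir -0.26366076 526.0397 -219.54436
dir -0.27074632 532.6285 -225.76628
far end [[ 0.54649505 -0.1573732   0.208     ]]
cap [270 153] [339 209] [[ 0.57873359 -0.24508453  0.115     ]]
```

Request:
send_rows:
  rows:
    - [0,0,-20,0,0,-0.006]
    - [0,0,-25,0,0,0]
    - [0,0,-25,0,0,0]
    - [0,0,-10,0,0,0]
    - [0,0,0,0,0,0]
    - [0,0,0,0,0,0]

```text
time: 1.82
tool_pos: [0.5275, -0.2285, 0.2356]
ee_rot: [-3.141, 0.0, 1.303]
wrist_force: [0.7, -0.4, -0.5]
width: 0.0938
finger_force: 0.0
```

Request:
send_rows:
  rows:
    - [0,0,-20,0,0,0]
    - [0,0,-13,0,0,0]
    - [0,0,0,0,0,0]

```text
time: 2.07
tool_pos: [0.5275, -0.228, 0.2018]
ee_rot: [-3.14, -0.0, 1.304]
wrist_force: [-0.4, 0.1, -1.1]
width: 0.0941
finger_force: 0.0
```

Request:
send_rows:
  rows:
    - [0,0,0,0,0,0]
    - [0,0,0,0,0,0]
    - [0,0,0,0,0,0]
    - [0,0,0,0,0,0]
    - [0,0,0,0,0,0]
    - [0,0,0,0,0,0]
    - [0,0,0,0,0,0]
    - [0,0,0,0,0,0]
  grip: 0

```text
time: 2.73
tool_pos: [0.5282, -0.2277, 0.2026]
ee_rot: [3.141, 0.0, 1.305]
wrist_force: [0.3, 0.5, -0.1]
width: 0.0442
finger_force: 0.0
```

Request:
send_rows:
  rows:
    - [0,0,0,0,0,0]
    - [0,0,0,0,0,0]
    - [0,0,0,0,0,0]
    - [0,0,0,0,0,0]
    - [0,0,0,0,0,0]
    - [0,0,0,0,0,0]
    - [0,0,0,0,0,0]
    - [0,0,0,0,0,0]

```text
time: 3.4
tool_pos: [0.5281, -0.2277, 0.2025]
ee_rot: [-3.141, -0.0, 1.305]
wrist_force: [-0.2, -0.5, 0.3]
width: 0.0097
finger_force: 30.0
```

Request:
send_rows:
  rows:
    - [0,0,5,0,0,0]
    - [0,0,10,0,0,0]
    - [0,0,15,0,0,0]
    - [0,0,15,0,0,0]

```text
time: 3.73
tool_pos: [0.528, -0.2276, 0.2482]
ee_rot: [-3.141, -0.0, 1.305]
wrist_force: [0.2, -0.5, -1.0]
width: 0.0098
finger_force: 30.0
```

Request:
send_rows:
  rows:
    - [0,0,20,0,0,0]
    - [0,0,25,0,0,0]
    - [0,0,25,0,0,0]
    - [0,5,20,0,0,0]
    - [0,15,5,0,0,0.05]
    - [0,25,0,0,0,0.06]
    - [1,30,0,0,0,0.06]
    - [1,30,0,0,0,0.06]

```text
time: 4.4
tool_pos: [0.5301, -0.1221, 0.3436]
ee_rot: [3.14, 0.0, 1.536]
wrist_force: [0.3, 0.6, -2.0]
width: 0.0095
finger_force: 30.0
```

Request:
send_rows:
  rows:
    - [1,30,0,0,0,0.06]
    - [1,30,0,0,0,0.04]
    - [1,30,0,0,0,0]
    - [1,30,0,0,0,0]
    - [1,30,0,0,0,0]
    - [0,20,0,0,0,0]
    - [0,10,0,0,0,0]
    - [0,0,0,0,0,0]

```text
time: 5.07
tool_pos: [0.5351, 0.059, 0.3432]
ee_rot: [3.141, -0.0, 1.638]
wrist_force: [-0.2, -0.5, -1.5]
width: 0.0097
finger_force: 30.0
```

Run:
```python
from h import *
import pickle
o=sensors.get_obs();print(o["tool_pos"],o["ee_rot"],o["width"],o["time"])
m=optics.camera_model("wrist");im=optics.snapshot("wrist");np.save("pics/w2.npy",im);pickle.dump(m,open("pics/w2.pkl","wb"))
cv2.imwrite("pics/w2.png",im[...,::-1])
```

```text
[0.53505554 0.05900446 0.34321032] [ 3.14065771e+00 -2.67296749e-04  1.63796694e+00] 0.009718001049120168 5.0667
```

View pics/w2.png

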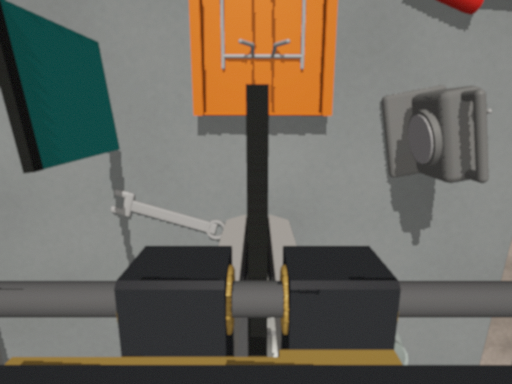

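The view shows the pan's near edge at row 115, with its sides at columns 193 and 337. The rack wires are at columns 222 and 305, and the near pair of upright tips is at (240,41) and (288,41).

Run:
```python
from h import *
import pickle
m=pickle.load(open("pics/w2.pkl","rb"));im=np.load("pics/w2.npy");h=cv2.cvtColor(im,cv2.COLOR_RGB2HSV)
o=(h[...,0]<18)&(h[...,1]>150);o=comp(o,(170,0,360,130))
rows=np.arange(3,105,3)
L=np.array([[np.flatnonzero(o[r]).min(),r] for r in rows]);R=np.array([[np.flatnonzero(o[r]).max()+1,r] for r in rows])
ls=[]
for q in(L,R):
    w=cast(m,q,.03)[:,:2]*1000;vx,vy,x,y=cv2.fitLine(w.astype(np.float32),cv2.DIST_HUBER,0,.01,.01).ravel();s=vx/vy;ls.append((s,x+s*(230-y)));print("slope dx/dy",s,"x at y=230",x+s*(230-y))
cols=np.r_[200:244:4,272:330:4]
N=np.array([[c,np.flatnonzero(o[:,c]).max()+1] for c in cols]);w=cast(m,N,.03)*1000
print("near edge",np.polyfit(w[:,0],w[:,1],1),w[:,1].mean(),w[:,0].mean())
g=im.max(2).astype(int);grey=(h[...,1]<60)
for r in(10,25,40,45,52):
    c=np.flatnonzero(grey[r,200:330])+200;print(r,c)
print(cast(m,[[240,41],[288,41]],.105)*1000)
```

```text
slope dx/dy -0.063589446 x at y=230 439.2422
slope dx/dy -0.06601045 x at y=230 627.63
near edge [6.32364661e-02 8.68896321e+01] 121.37212130997278 545.2943734491348
10 [221 222 223 303 304]
25 [221 222 223 302 303 304]
40 [222 223 239 240 241 242 286 287 288 302 303]
45 [222 223 250 251 252 253 274 275 276 277 301 302 303]
52 [222 223 252 273 301 302 303]
[[508.62093148 198.9531373  105.        ]
 [561.10343029 202.53516611 105.        ]]
```

Request:
send_rows:
  rows:
    - [0,15,0,0,0,0]
    - [0,28,0,0,0,0]
    - [-1,34,0,0,0,0]
    - [-1,34,0,0,0,0]
    - [-1,34,0,0,0,0]
    - [0,27,0,0,0,0]
    - [0,15,0,0,0,0]
    - [0,0,0,0,0,0]

```text
time: 5.78
tool_pos: [0.5324, 0.2455, 0.3419]
ee_rot: [-3.141, 0.0, 1.637]
wrist_force: [0.1, -1.7, -1.3]
width: 0.0095
finger_force: 30.0
```

Request:
send_rows:
  rows:
    - [0,0,0,0,0,0]
    - [0,0,-10,0,0,0]
    - [0,0,-15,0,0,0]
    - [0,0,-15,0,0,0]
    - [0,0,0,0,0,0]

```text
time: 6.2
tool_pos: [0.5313, 0.2418, 0.2983]
ee_rot: [-3.135, 0.003, 1.632]
wrist_force: [-0.1, -0.1, -2.3]
width: 0.0097
finger_force: 30.0
```

Run:
```python
from h import *
o=sensors.get_obs();print(o["tool_pos"],o["ee_rot"],o["width"],o["time"])
out=[]
for n,b in(("scene",(265,110,385,240)),("side",(225,100,305,200))):
    im=optics.snapshot(n);x0,y0,x1,y1=b;out.append(cv2.resize(im[y0:y1,x0:x1,::-1],(400,450),interpolation=cv2.INTER_CUBIC))
cv2.imwrite("pics/r1.png",np.hstack(out))
```

```text
[0.53134722 0.24182403 0.29828287] [-3.13506002e+00  2.63154204e-03  1.63203546e+00] 0.009659883477044287 6.2
```

View pics/r1.png

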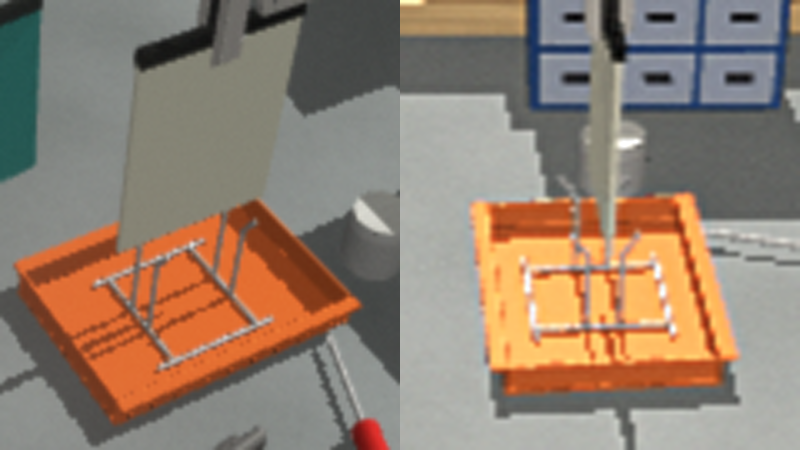

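The guard's lower edge is between the wire pairs in both views. I'll lower it.

Request:
send_rows:
  rows:
    - [0,0,0,0,0,0]
    - [0,0,-8,0,0,0]
    - [0,0,-12,0,0,0]
    - [0,0,-12,0,0,0]
    - [0,0,-12,0,0,0]
    - [0,0,-8,0,0,0]
    - [0,0,0,0,0,0]

```text
time: 6.88
tool_pos: [0.5309, 0.2439, 0.2467]
ee_rot: [-3.136, 0.002, 1.635]
wrist_force: [-0.2, -0.3, -2.4]
width: 0.0095
finger_force: 30.0
```

Request:
send_rows:
  rows:
    - [0,0,-10,0,0,0]
    - [0,0,-12,0,0,0]
    - [0,0,-10,0,0,0]
    - [0,0,-6,0,0,0]
    - [0,0,-3,0,0,0]
    - [0,0,0,0,0,0]

```text
time: 7.38
tool_pos: [0.5317, 0.2441, 0.2082]
ee_rot: [-3.14, 0.001, 1.635]
wrist_force: [-0.4, 0.3, -1.2]
width: 0.0094
finger_force: 30.0
```

Request:
send_rows:
  rows:
    - [0,0,-2,0,0,0]
    - [0,0,0,0,0,0]

```text
time: 7.55
tool_pos: [0.5324, 0.2443, 0.2078]
ee_rot: [3.141, -0.0, 1.635]
wrist_force: [-0.4, -0.7, -0.9]
width: 0.0098
finger_force: 30.0
```

Request:
send_rows:
  rows:
    - [0,0,-1.5,0,0,0]
    - [0,0,0,0,0,0]
    - [0,0,0,0,0,0]

```text
time: 7.8
tool_pos: [0.5323, 0.2443, 0.2063]
ee_rot: [3.141, -0.0, 1.635]
wrist_force: [0.6, -0.2, -1.4]
width: 0.0096
finger_force: 30.0
```

Request:
send_rows:
  rows:
    - [0,0,-2,0,0,0]
    - [0,0,0,0,0,0]
    - [0,0,0,0,0,0]

```text
time: 8.05
tool_pos: [0.5322, 0.2443, 0.204]
ee_rot: [3.141, 0.0, 1.635]
wrist_force: [0.4, 0.2, -0.9]
width: 0.0099
finger_force: 30.0
```

Request:
send_rows:
  rows:
    - [0,0,-1.5,0,0,0]
    - [0,0,0,0,0,0]
    - [0,0,0,0,0,0]

```text
time: 8.3
tool_pos: [0.5325, 0.2443, 0.2037]
ee_rot: [3.14, -0.0, 1.635]
wrist_force: [0.5, -1.1, 3.2]
width: 0.0098
finger_force: 30.0
```

Request:
send_rows:
  rows:
    - [0,0,0,0,0,0]
    - [0,0,0,0,0,0]
    - [0,0,0,0,0,0]
    - [0,0,0,0,0,0]
    - [0,0,0,0,0,0]
    - [0,0,0,0,0,0]
    - [0,0,0,0,0,0]
    - [0,0,0,0,0,0]
  grip: 94

```text
time: 8.97
tool_pos: [0.5322, 0.2443, 0.2024]
ee_rot: [-3.142, 0.0, 1.635]
wrist_force: [0.1, 1.4, -0.1]
width: 0.0598
finger_force: 0.0
```

Request:
send_rows:
  rows:
    - [0,0,0,0,0,0]
    - [0,0,0,0,0,0]
    - [0,0,0,0,0,0]
    - [0,0,0,0,0,0]
    - [0,0,5,0,0,0]
    - [0,0,15,0,0,0]
    - [0,0,25,0,0,0]
    - [0,0,30,0,0,0]

```text
time: 9.63
tool_pos: [0.5313, 0.2439, 0.2764]
ee_rot: [-3.137, 0.001, 1.635]
wrist_force: [-0.1, 0.2, 0.8]
width: 0.0945
finger_force: 0.0
```

Run:
```python
from h import *
o=sensors.get_obs();print(o["tool_pos"],o["width"],o["time"],o["wrist_force"])
out=[]
for n,b in(("scene",(265,110,385,240)),("side",(225,80,305,200))):
    im=optics.snapshot(n);x0,y0,x1,y1=b;out.append(cv2.resize(im[y0:y1,x0:x1,::-1],(400,500),interpolation=cv2.INTER_CUBIC))
cv2.imwrite("pics/r2.png",np.hstack(out))
```

```text
[0.53125012 0.24392442 0.27644409] 0.09445345521231935 9.6333 [-0.05026647  0.20830142  0.75074681]
```

View pics/r2.png

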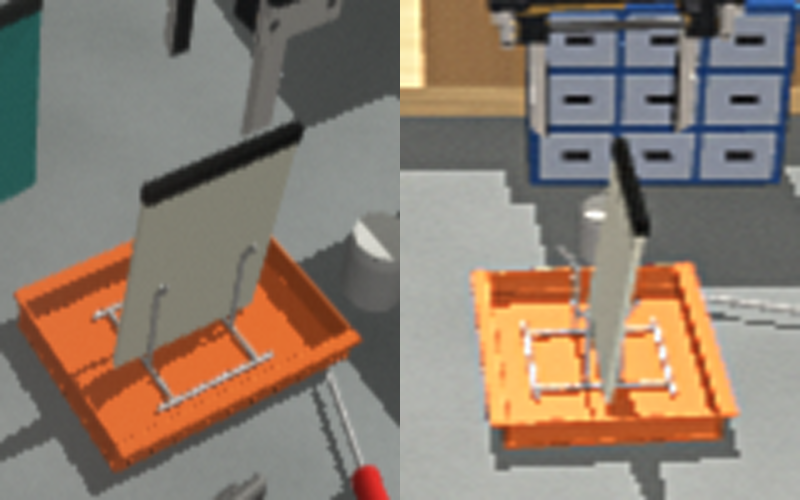

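The guard stands on its own in the rack, leaning slightly on the wires. Next is the cap: I'll move over and turn to about yaw -0.26.

Request:
send_rows:
  rows:
    - [0,0,15,0,0,-0.05]
    - [0,-15,5,0,0,-0.12]
    - [-1,-30,0,0,0,-0.12]
    - [-1,-36,0,0,0,-0.12]
    - [-1,-36,0,0,0,-0.12]
    - [-1,-36,0,0,0,-0.12]
    - [-1,-36,0,0,0,-0.12]
    - [-1,-36,0,0,0,-0.12]

```text
time: 10.4
tool_pos: [0.5256, 0.0177, 0.297]
ee_rot: [-3.141, 0.0, 0.739]
wrist_force: [0.6, 1.0, -0.3]
width: 0.0937
finger_force: 0.0
```

Request:
send_rows:
  rows:
    - [-1,-36,0,0,0,-0.12]
    - [-1,-36,0,0,0,-0.12]
    - [-1,-36,0,0,0,-0.12]
    - [-1,-36,0,0,0,-0.12]
    - [-1,-36,0,0,0,-0.12]
    - [-1,-36,0,0,0,-0.12]
    - [-1,-25,-10,0,0,-0.12]
    - [0,-4,-20,0,0,-0.12]
  grip: 45

```text
time: 11.07
tool_pos: [0.5193, -0.2307, 0.2689]
ee_rot: [3.138, -0.005, -0.227]
wrist_force: [-0.2, 0.7, 0.2]
width: 0.0463
finger_force: 0.0
```

Request:
send_rows:
  rows:
    - [0,0,-20,0,0,-0.045]
    - [0,0,0,0,0,0]
    - [0,0,0,0,0,0]

```text
time: 11.32
tool_pos: [0.5183, -0.2254, 0.2458]
ee_rot: [-3.141, 0.004, -0.259]
wrist_force: [0.9, 0.0, 1.1]
width: 0.045
finger_force: 0.0
```

Run:
```python
from h import *
import pickle
o=sensors.get_obs();print(o["tool_pos"],o["ee_rot"],o["joint_positions"],o["time"],o["width"])
m=optics.camera_model("wrist");im=optics.snapshot("wrist");np.save("pics/w3.npy",im);pickle.dump(m,open("pics/w3.pkl","wb"))
print(proj(m,[.5806,-.243,.143]))
g=np.clip(im.astype(float)*1.6,0,255).astype(np.uint8)
cv2.imwrite("pics/w3.png",cv2.resize(g[...,::-1],(800,600)))
```

```text
[ 0.51834065 -0.22543514  0.24576467] [-3.14061461  0.00384093 -0.25910338] [-5.10537791e-01  1.21808314e-01  1.30290793e+00 -8.40063297e-06
  1.72083990e+00  1.31936255e+00] 11.3167 0.04499539443423772
[[258.35007799 115.01925745]]
```

View pics/w3.png

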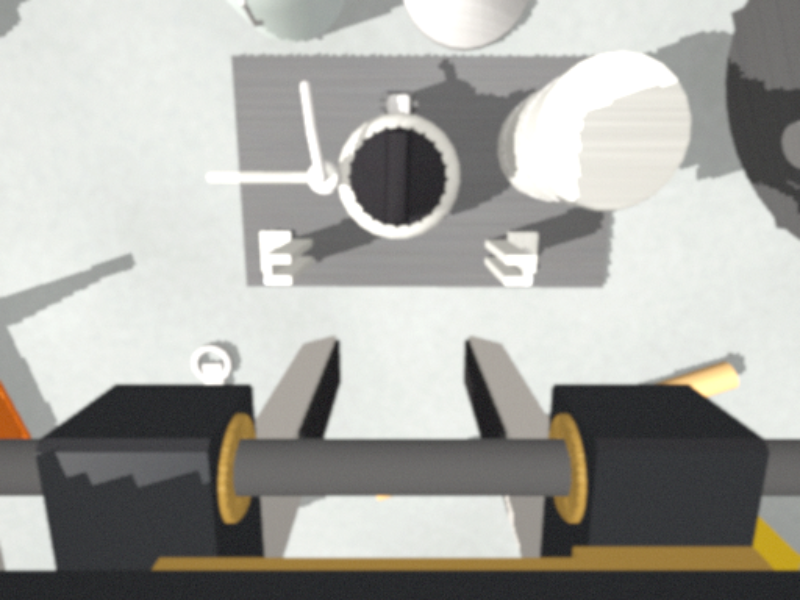

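The cap is at (398,177) in this picture. Its bar runs along the image's vertical at columns 387-410, in line with the tool's x. I'll refine the measurement.

Run:
```python
from h import *
import pickle
m=pickle.load(open("pics/w3.pkl","rb"));im=np.load("pics/w3.npy").astype(float);g=im.mean(2)
k=comp(im.max(2)<55,(215,70,300,160));p=np.argwhere(k)[:,::-1]
(c,r)=cv2.minEnclosingCircle(p.astype(np.float32));print("circle",c,r,p.mean(0),cast(m,[c,p.mean(0)],.117))
for rr in range(88,142,6):print(rr,g[rr,236:276].astype(int))
```

```text
circle (254.5, 112.5) 30.70026206970215 [254.52219873 112.55003524] [[ 0.58312045 -0.24043527  0.117     ]
 [ 0.58307684 -0.24044264  0.117     ]]
88 [ 91  68  49  42  40  39  43  43  43  42  39  39  39  41  43  42  45  41
  42  41  42  41  41  35  30  24  27  26  29  28  29  27  28  30  30  43
  66  88 109 123]
94 [44 39 43 43 45 43 44 41 44 42 39 38 40 40 45 45 42 40 44 43 39 42 39 35
 29 22 27 28 28 32 28 32 31 30 28 30 30 28 29 31]
100 [44 44 42 45 42 44 44 41 40 42 41 37 40 41 44 45 42 41 43 43 40 43 38 33
 29 24 22 28 28 27 31 28 28 28 32 31 30 30 29 30]
106 [43 45 41 41 43 41 42 43 42 41 38 37 41 41 45 45 44 42 44 42 42 38 38 33
 24 24 28 27 30 29 29 30 27 27 29 28 30 31 31 29]
112 [41 39 42 41 44 42 40 41 44 40 37 37 39 43 41 43 42 42 40 43 41 37 35 30
 27 26 25 27 29 29 30 28 31 28 30 28 27 31 29 27]
118 [40 42 43 43 42 44 43 42 42 41 36 38 40 43 43 44 41 41 40 38 39 37 33 32
 24 25 24 26 29 27 28 30 30 30 30 26 28 31 29 28]
124 [41 43 40 41 41 42 41 41 41 38 38 38 41 42 43 42 44 43 43 37 41 37 32 29
 24 24 26 25 29 30 29 26 27 28 27 25 28 27 29 31]
130 [42 41 42 40 41 43 41 37 41 39 37 38 38 40 43 41 39 42 40 40 39 37 33 29
 24 27 27 26 29 28 26 26 29 27 30 26 24 25 30 26]
136 [58 43 42 39 41 41 41 38 40 39 36 37 41 41 42 41 40 38 38 38 37 33 32 26
 23 23 25 29 25 28 29 30 33 28 32 34 38 44 51 69]
```

Request:
send_rows:
  rows:
    - [15,-4,0,0,0,0]
    - [25,-6,0,0,0,0]
    - [18,-5,-10,0,0,0]
    - [6,-1,-20,0,0,0]
    - [0,0,-20,0,0,0]
    - [0,0,-10,0,0,0]
    - [0,0,0,0,0,0]
    - [0,0,0,0,0,0]

```text
time: 12.03
tool_pos: [0.5833, -0.2414, 0.1885]
ee_rot: [3.141, -0.001, -0.259]
wrist_force: [-0.1, -0.2, 0.1]
width: 0.0451
finger_force: 0.0
```

Request:
send_rows:
  rows:
    - [-1,0,-12,0,0,0]
    - [0,0,-14,0,0,0]
    - [0,0,-10,0,0,0]
    - [0,0,-5,0,0,0]
    - [0,0,0,0,0,0]

```text
time: 12.45
tool_pos: [0.5814, -0.2414, 0.1452]
ee_rot: [-3.141, 0.002, -0.26]
wrist_force: [0.3, -0.1, 0.2]
width: 0.0451
finger_force: 0.0
```

Request:
send_rows:
  rows:
    - [0,0,0,0,0,0]
    - [0,0,0,0,0,0]
    - [0,0,0,0,0,0]
    - [0,0,0,0,0,0]
    - [0,0,0,0,0,0]
    - [0,0,0,0,0,0]
    - [0,0,0,0,0,0]
    - [0,0,0,0,0,0]
  grip: 0

```text
time: 13.12
tool_pos: [0.5826, -0.2412, 0.1469]
ee_rot: [-3.141, -0.001, -0.26]
wrist_force: [1.4, 1.7, 1.8]
width: 0.0121
finger_force: 29.9
```

Gripped, with the width at 12.1 mm. First I'll try anticlockwise by a small amount.

Request:
send_rows:
  rows:
    - [0,0,0,0,0,0.04]
    - [0,0,0.3,0,0,0.05]
    - [0,0,0.2,0,0,0.05]
    - [0,0,0,0,0,0]

```text
time: 13.45
tool_pos: [0.5822, -0.2416, 0.1471]
ee_rot: [3.142, -0.0, -0.119]
wrist_force: [0.7, 0.8, 1.9]
width: 0.0117
finger_force: 29.9
```

```bash
python3 -c "
from h import *
o=sensors.get_obs();print(o['ee_rot'],o['wrist_torque'],o['wrist_force'],o['width'],o['joint_torque'][5])"
```

```text
[ 3.14155407e+00 -7.82237700e-05 -1.19329435e-01] [ 0.2961052  -0.09944827 -0.0215087 ] [0.68349824 0.80284353 1.88397487] 0.011709998006545333 -0.35581751726567745
```

Request:
send_rows:
  rows:
    - [0,0,0.3,0,0,0.08]
    - [0,0,0.3,0,0,0.08]
    - [0,0,0.3,0,0,0.08]
    - [0,0,0.3,0,0,0.08]
    - [0,0,0.3,0,0,0.08]
    - [0,0,0,0,0,0]

```text
time: 13.95
tool_pos: [0.5826, -0.2413, 0.1486]
ee_rot: [-3.141, -0.001, 0.28]
wrist_force: [1.7, 2.9, 1.1]
width: 0.0121
finger_force: 29.9
```

```bash
python3 -c "
from h import *
o=sensors.get_obs();print(o['ee_rot'],o['wrist_torque'],o['wrist_force'],o['width'],o['joint_torque'][5])"
```

```text
[-3.14117537e+00 -1.16747511e-03  2.80208869e-01] [ 0.57415497 -0.35049059  0.046379  ] [1.65404432 2.90445787 1.0632518 ] 0.012070315257270385 -0.5474720522761345
```

It turns easily, so this is a right-hand thread. I'll continue to about 1.1 rad.

Request:
send_rows:
  rows:
    - [0,0,0.3,0,0,0.08]
    - [0,0,0.3,0,0,0.08]
    - [0,0,0.3,0,0,0.08]
    - [0,0,0.3,0,0,0.08]
    - [0,0,0.3,0,0,0.08]
    - [0,0,0.3,0,0,0.08]
    - [0,0,0.3,0,0,0.08]
    - [0,0,0,0,0,0]

```text
time: 14.62
tool_pos: [0.583, -0.2403, 0.1506]
ee_rot: [-3.141, -0.003, 0.84]
wrist_force: [2.9, 4.8, 0.3]
width: 0.0117
finger_force: 29.9
```

Request:
send_rows:
  rows:
    - [0,0,2,0,0,0]
    - [0,0,3,0,0,0]
    - [0,0,3,0,0,0]
    - [0,0,0,0,0,0]

```text
time: 14.95
tool_pos: [0.5827, -0.2401, 0.1578]
ee_rot: [-3.14, -0.003, 0.837]
wrist_force: [2.2, 5.2, -1.9]
width: 0.0118
finger_force: 29.9
```

It lifts freely. Lifting clear.

Request:
send_rows:
  rows:
    - [0,0,5,0,0,0]
    - [0,0,7,0,0,0]
    - [0,0,10,0,0,0]
    - [0,0,12,0,0,0]
    - [0,0,14,0,0,0]
    - [0,0,12,0,0,0]
    - [0,0,5,0,0,0]
    - [0,0,0,0,0,0]

```text
time: 15.62
tool_pos: [0.5829, -0.2425, 0.2267]
ee_rot: [3.137, -0.001, 0.839]
wrist_force: [0.7, -0.1, -0.5]
width: 0.0117
finger_force: 30.0
```

Request:
send_rows:
  rows:
    - [0,0,0,0,0,0]
    - [0,0,0,0,0,0]
    - [0,0,0,0,0,0]
    - [0,0,0,0,0,0]
    - [0,0,0,0,0,0]
    - [0,0,0,0,0,0]

```text
time: 16.12
tool_pos: [0.582, -0.2417, 0.2231]
ee_rot: [-3.141, 0.0, 0.84]
wrist_force: [0.3, 0.3, -0.6]
width: 0.0119
finger_force: 30.0
```

Run:
```python
from h import *
o=sensors.get_obs();print(o["tool_pos"],o["width"],o["time"],o["wrist_force"],o["finger_force"])
im=[optics.snapshot(n)[...,::-1] for n in("scene","side")]
cv2.imwrite("pics/f.png",np.hstack([cv2.resize(im[0][100:340,100:390],(400,500)),cv2.resize(im[1][110:310,215:375],(400,500))]))
```

```text
[ 0.58200941 -0.24165774  0.22308104] 0.01191472896944954 16.1167 [ 0.33828187  0.27573691 -0.64812713] 29.9642014503479
```

View pics/f.png

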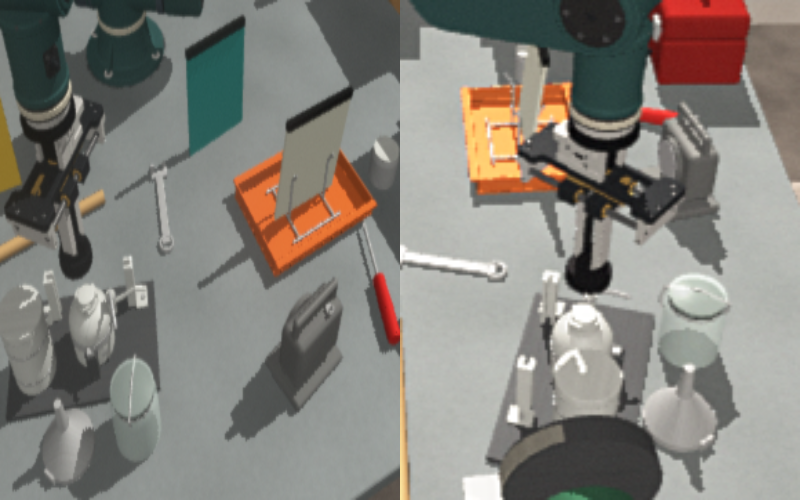

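The cap is held level, about 75 mm above where it sat at scene crop (75,255). The can's neck is bare, and the guard still stands in the rack at (315,155).

```bash
python3 -c "
from bench import ticket
print(ticket.close_job())"
```

```text
the job is handed in; nothing more can be done
None
```

The job is handed in at about 16 s: the guard stands by itself in the rack, and the cap (right-hand thread) is unscrewed and held level about 75 mm above its seat; no judging result came back.

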